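# Light the ring and hold the hand lens over its stone

## Task

Inspect the stone of the ring in the ball vise: switch on the gooseneck light by pressing its black knob right down, let the knob spring back up, then turn it clockwise until its white pointer is at the yellow mark. Then take the red-handled hand lens by its handle, carry it over the tools and finish while still holding it, steady and level, centred over the blue stone with the lens about 12 mm above it. Do not touch the vise, the ring or the file block, and do not disturb the loose tools on the bench.

Things in the scene. Friction and masses are not known exactly. Their poses are not given: they have to be found in the camera images.
- light: grey LED illuminator, box 160 (x) x 100 (y) x 55 mm high, fixed. Origin: centre of underside; +x is its rear. Two goosenecks rise from its top at x 60, y +-28 mm to 228 mm high, ending in lamp heads within x 150, y 110 mm, above z 165 mm. The knob is on the top at x -42, y 0; the yellow mark (16 x 5 mm) lies 34 mm from the knob axis, midway between +x and +y
- knob_top (a point): centre of the knob's top face, on its vertical axis. The round black knob is 32 mm in diameter and 21 mm high; its top is 83 mm above the bench when up. There is 7 mm of free space under it. It has a white pointer line from its centre to its edge
- light_press (a joint): how far the knob is pressed down, m: 0 up, 0.005 right down (end stop). A spring pushes it up: 2 N at the start of the travel, 4.5 N at the end; it comes back up when let go. It counts as pressed beyond 0.0035
- light_dial (a joint): angle of the knob, rad, growing clockwise seen from above, 0 to 4.71, turning freely with 0.03 N m of friction in any press position. At 0 the pointer is midway between -x and +y of the light; at 1.571 it is at the yellow mark. It stays where it is left
- vise: engraver's ball vise, dark steel, 132 mm across at its rubber foot, 104 mm across the head, fixed to the bench. Origin: centre of the underside. Its two jaws (together 81 mm in x and 72 mm in y) have their tops 116 mm above the bench; a screw head sticks out to x = -64 mm, 83 mm up. A gold ring stands upright in the middle of the jaws with a stone on top
- stone (a point): centre of the top of the blue stone (14 mm across) on the ring, 136 mm above the bench, on the vise's axis, 20 mm above the jaws
- lens: round hand lens lying flat on the bench: glass in an aluminium rim 46 mm in diameter and 12 mm thick, on a straight red handle. Origin: centre of the lens on its underside; z is the lens axis, upward. The handle runs along -x from x = -33 to -113 mm, 15 mm wide (y) and 14 mm thick (z 0 to 14 mm). 60 to 120 g; a good grip is at x = -60 mm
- file_block: light wooden block 180 (x) x 55 (y) x 50 mm high, fixed to the bench between the lens and the vise, with upright needle files with coloured handles (in all up to 173 mm high) and burs to 85 mm high. Origin: centre of the underside
- mandrel: dark wooden ring cone standing upright, loose, foot 64 mm across, 150 mm high. Origin: centre of the underside
- flux_jar: amber jar with black lid, loose, 52 mm across, 60 mm high. Origin: centre of the underside
- tweezers: steel tweezers lying loose, 155 mm long in x (-78 to +78 mm), 11 mm wide, 8 mm high. Origin: middle of the underside
- flat_file: file lying loose, blue handle 90 mm long to -x, steel blade 100 mm to +x, 16 mm wide, 14 mm high. Origin: where they join, on the underside
- hammer: small hammer with brass head lying loose, wooden handle; 115 mm to -x and 97 mm to +x of its origin, head 55 mm across in y, 23 mm high. Origin: on the bench below the handle
Not all that is in view belongs to the job. Of the things like the lens, leave any that is purple; of the rest the smaller one is meant.

How it is judged:
By the outcome, as a careful person would: the job done as asked, in the order asked, and still so for the second after the job is handed in, while the arm keeps its last pose, push and grip.
It also fails if it takes over 58 s, if anything falls off the work surface, if the arm or the gripper's body presses on something with over 40 N, if the wrist force passes 120 N, or if a joint passes its speed limit or range.

## Robot

A 6-joint arm with a two-finger parallel gripper is mounted at the origin on the work surface. World frame = base frame: x ahead of the robot, y to its left, z up, the work surface at z = 0. Lengths are in mm, angles in rad, forces in N, time in s.
With the tool pointing down it reaches from about 400 to 925 mm from the base axis. Payload 12.5 kg.
Tool frame: the origin (TCP) lies midway between the tips of the shut fingers; the grasp point (between the pads) lies 19 mm behind it; z points along the fingers, y is the line along which they close (so a half turn about z gives the same grasp; the last joint's range is limited). The gripper opens to 95 mm and grips with 3 to 60 N. Pads are 20 mm wide; open, the fingers measure 119 mm over their backs; the gripper's body (75 mm by 180 mm) begins 59 mm behind the grasp point.
Start: joints at [-1.377, 0.491, 1.559, -0, 1.092, -0.106], TCP at [184.604, -597.137, 180.061] pointing down, gripper open.
Joint ranges: [-3.1, 3.1], [-0.84, 2.19], [0.05, 2.79], [-1.13, 4.28], [0.06, 2.93], [-2.69, 2.69]. Speed limits (rad/s): [2.22, 2.22, 2.79, 3.14, 3.14, 3.14].

## Interface

Orientations are given as [roll, pitch, yaw] about the fixed x, y, z axes, in that order (R = Rz(yaw) Ry(pitch) Rx(roll)).
In Python, from cell import sense, get_image, close_job gives the robot as it stands.
- The arm moves only by the tool send_rows, never from a script. Its argument "plan" is a list of rows, each an object of numbers: "dx", "dy", "dz": the shift along the world's x, y, z in units of 0.2 m (1.0 is 0.2 m); "rx", "ry", "rz": the turn, a rotation vector about the world's x, y, z in units of pi rad (1.0 is pi rad). A call has 1 to 8 rows; each row is the pose to reach, as a shift and turn from the pose commanded when the call began, turning the shorter way round; what a row does not reach only later rows make up. A row lasts 1/10 s, in which the tool goes at most 50 mm and 8.59 degrees, less where a joint would pass 70% of its speed; a pose out of reach is approached as far as the arm can. A call with a number of a shift or a turn outside -1 to 1 is refused whole. A call with a gripper value outside its range is refused whole. "grip" is the opening, from -1 (shut) to 1 (fully open), set as the call begins (left out, the last holds). The fingers move at their own pace and stop on an object; "squeeze" is the grip in N (left out, the last holds). Time passes only in rows, so rows that repeat a pose let the fingers close. It gives the time, the measured TCP pose, the force, the opening and the grip force at its end, in the units of the state.
- sense(): the state, without advancing time (a new reading comes with each control period).
- get_image(name): name is "side" or "top" or "wrist"; returns a dict with "pixels" (480x640x3 uint8, red, green, blue), "z_map" (480x640 float32, mm along the optical axis (not along the pixel's ray), 0 where there is no reading), "fx", "fy", "cx", "cy" (pixels), "world_to_cam" (4x4, takes a point from world to camera coordinates). Camera axes: x right, y up, looking along -z (the intrinsics and any distortion apply to the point x, -y, -z); pixel columns grow to the right and rows downward; lengths in mm; the calibration is good to about 2 mm. A picture is of the moment at which its call begins.
- close_job(): hands the job in; it is judged then, once.
The state is a dict: "time": time; "joints": joint angles; "qvel": joint speeds; "joint_efforts": joint torques, N m; "tool_pos": TCP position; "tcp_rot": TCP orientation; "ft_force": force on the tool from outside, world axes, zero at the start; "moment": the same for the moment, N m; "width": opening from 0.0 (shut) to 1.0 (fully open); "grasp_force": force on a finger pad.
Only numpy, scipy, OpenCV 4.12 (cv2) and the standard library are available. Lean on these libraries where they do the work, as an engineer would, in place of code of your own. Each camera call takes 0.05 s, during which the arm holds its last target. There are 200 camera calls.

## Working session

There is one attempt and no reset: what is moved stays moved. The work goes in short steps, Python scripts to look and compute and a tool call to move; the robot and the scene stay as the last step left them, time stands still between calls to the robot, and variables do not carry over. Pictures are saved under pics/ and viewed, at most 10 in all, crops included, and the job is handed in when it is done.

Besides the shell and the picture viewer there is one more tool, called after ">>>" as name(argument=value, ...) on one line, values as JSON. send_rows: Moves the arm, as the interface text tells. Shifts and turns lie within -1 to 1; 1 stands for 0.2 m of shift or pi rad of turn. Its arguments: {"type":"object","properties":{"plan":{"type":"array"},"grip":{"type":"number"},"squeeze":{"type":"number"}},"required":["plan"]}

```bash
mkdir -p pics
cat > h.py <<'E'
import numpy as np, cv2
from cell import sense,get_image,close_job
def shot(n,f):
    d=get_image(n); cv2.imwrite('pics/'+f+'.png',d['pixels'][:,:,::-1]); np.savez('pics/'+f+'.npz',**d); return d
def load(f): return dict(np.load('pics/'+f+'.npz'))
def world(d):
    # world xyz per pixel
    v,u=np.mgrid[0:480,0:640]; z=d['z_map']
    X=np.stack([(u-d['cx'])/d['fx']*z,-(v-d['cy'])/d['fy']*z,-z,np.ones_like(z)],-1)
    return (X@np.linalg.inv(d['world_to_cam']).T)[...,:3]
E
python3 - <<'E'
from h import *
a=shot('top','top0');b=shot('side','side0')
for d in(a,b): print([k for k in d],d['fx'],d['cx'],d['cy'],d['world_to_cam'].round(2).tolist())
s=sense();print(s['time'],s['tool_pos'],s['tcp_rot'],s['width'],s['ft_force'])
E
```

```text
['pixels', 'z_map', 'fx', 'fy', 'cx', 'cy', 'world_to_cam'] 512.4304901966802 315.8142045682267 235.15766901634308 [[-0.01, -1.0, 0.0, -4.37], [1.0, -0.01, 0.06, -474.0], [-0.06, 0.0, 1.0, -1370.83], [0.0, 0.0, 0.0, 1.0]]
['pixels', 'z_map', 'fx', 'fy', 'cx', 'cy', 'world_to_cam'] 573.1810346973425 318.2457457853254 239.58164338588193 [[-0.87, -0.49, -0.02, 437.78], [0.28, -0.52, 0.81, -239.08], [-0.41, 0.7, 0.59, -1101.17], [0.0, 0.0, 0.0, 1.0]]
0.1 [ 184.54966459 -596.86992845  179.53011889] [-3.14059242e+00 -1.04074216e-04  2.99777632e-01] 1.002397184792032 [ 1.24680485 -0.20817817  1.00489945]
```

View pics/top0.png

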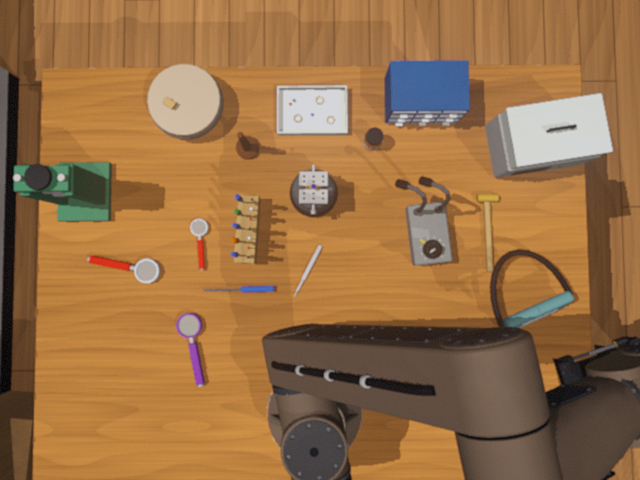

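View pics/side0.png

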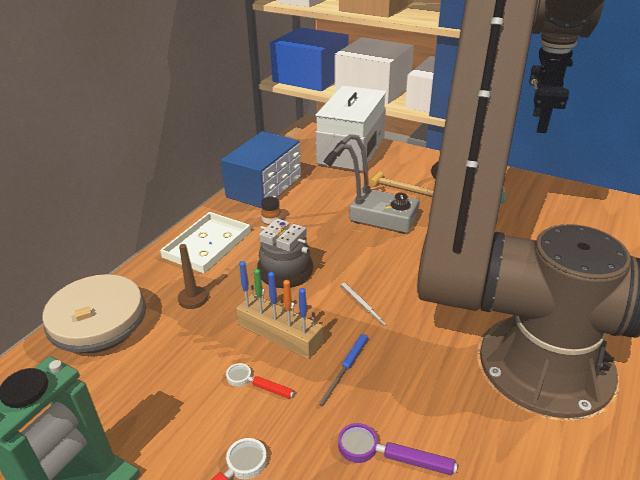

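The top view shows three hand lenses: red at (199,228), a larger red one at (147,270) and a purple one at (189,325). The smaller red one at (199,228) fits the description. I'll measure and confirm with a crop. The knob is at (432,249), the vise at (313,190) and the file block at (246,230).

Run:
```python
from h import *
d=load('top0');W=world(d);P=d['pixels'].astype(int);hsv=cv2.cvtColor(d['pixels'],cv2.COLOR_RGB2HSV)
def box(n,u0,u1,v0,v1,m):
    k=np.zeros((480,640),bool);k[v0:v1,u0:u1]=1;k&=m&(d['z_map']>0);p=W[k]
    r=cv2.minAreaRect(p[:,:2].astype(np.float32)) 
    print(n,k.sum(),'mean',p.mean(0).round(1),'rect',np.round(r[0],1),np.round(r[1],1),round(r[2],1),'zpct',np.percentile(p[:,2],[5,50,95]).round(1)); return p
Z=W[...,2];red=((hsv[...,0]<6)|(hsv[...,0]>174))&(hsv[...,1]>200)
print('table z',W[300,250],W[200,520])
box('handleS',190,212,240,275,red)
box('rimS',186,212,215,241,(hsv[...,1]<90))
box('handleL',80,135,250,275,red)
box('rimL',130,165,255,287,(hsv[...,1]<90))
box('knob',415,450,235,262,(Z>74)&(Z<95))
box('lightbox',400,460,200,270,(Z>45)&(Z<65))
box('yellow',405,450,225,260,(hsv[...,0]>22)&(hsv[...,0]<35)&(hsv[...,1]>150)&(Z>45)&(Z<65))
box('pointer',418,446,237,260,(Z>76)&(P.min(-1)>150))
box('jaws',290,340,160,220,(Z>108)&(Z<122))
box('stone',300,328,175,200,(Z>124))
box('visefoot',285,345,165,220,(Z>5))
box('block',228,265,190,268,(Z>40)&(Z<56))
box('files',228,290,190,268,(Z>90))
box('mandrel',230,265,130,165,(Z>5))
box('jar',360,390,120,155,(Z>30))
box('tweez',290,325,242,300,(Z>4)&(hsv[...,1]<90))
box('file',200,280,280,297,(Z>5))
box('hammer',470,500,190,272,(Z>7)&(Z<40))
box('lamps',390,460,170,215,(Z>100))
c1=cv2.resize(d['pixels'][205:285,80:220],(800,457),interpolation=cv2.INTER_CUBIC)
c2=cv2.resize(d['pixels'][170:275,390:465],None,fx=1.4,fy=1.4)
cv2.imwrite('pics/c1.png',c1[:,:,::-1])
cv2.imwrite('pics/c2.png',cv2.resize(d['pixels'][225:270,405:460],(660,540),interpolation=cv2.INTER_CUBIC)[:,:,::-1])
```

```text
table z [300.22360062 171.50488693   1.79913413] [ 567.81580654 -569.15148466   -4.10292161]
handleS 123 mean [426.2 302.9  14.1] rect [426.3 303.2] [72.7 12.7] 2.9 zpct [ 8.5 14.3 19.2]
rimS 288 mean [497.3 309.4   9.1] rect [499.1 310.7] [53.  49.7] 47.6 zpct [-0.1  9.5 15.1]
handleL 252 mean [403.5 545.7  19.9] rect [403.7 546.5] [106.4  17.2] 78.3 zpct [15.4 20.1 24.5]
rimL 560 mean [382.4 450.1  12.8] rect [382.  450.9] [71.3 68.8] 32.8 zpct [ 1.3 13.5 19.8]
knob 132 mean [ 432.6 -309.    82.9] rect [ 432.5 -309.2] [30.1 31.1] 57.7 zpct [78.3 82.7 87.8]
lightbox 2041 mean [ 472.3 -303.3   54.9] rect [ 474.4 -305.1] [159.7 102.3] 6.1 zpct [49.8 54.9 59.7]
yellow 9 mean [ 453.2 -286.5   57. ] rect [ 453.3 -286. ] [14.6  3.5] 58.0 zpct [52.3 56.8 61.2]
pointer 6 mean [ 429.4 -303.9   87. ] rect [ 429.3 -304. ] [3.3 6.5] 28.4 zpct [84.6 86.9 89.6]
jaws 838 mean [588.3  -1.3 115.9] rect [589.   -1.2] [ 70.7 114.7] 89.7 zpct [111.4 116.  120. ]
stone 35 mean [ 5.885e+02 -3.000e-01  1.344e+02] rect [ 5.893e+02 -1.000e-01] [17.  14.7] 80.8 zpct [128.3 134.7 138.8]
visefoot 1903 mean [57
[... 158 characters left out ...]
45.2 50.1 54.5]
files 213 mean [490.6 186.4 148.7] rect [490.2 178.7] [ 34.4 152.2] 87.1 zpct [116.1 157.6 170.1]
mandrel 497 mean [711.3 177.6  37.7] rect [717.8 180.7] [90.2 94.6] 89.8 zpct [  6.4  15.2 146.6]
jar 304 mean [ 730.6 -162.    55.2] rect [ 742.  -179.3] [46.9 88.1] 33.0 zpct [32.3 59.1 64.4]
tweez 181 mean [391.1  11.    8.3] rect [379.6  16.5] [ 13.3 150.6] 63.0 zpct [ 4.8  8.2 12.2]
file 353 mean [330.8 186.5  11.5] rect [333.  197.6] [210.   43.1] 89.6 zpct [ 5.3 11.5 18.2]
hammer 648 mean [ 495.9 -469.6   18.1] rect [ 478.9 -468. ] [ 64.1 208.9] 86.1 zpct [10.7 18.4 24.1]
lamps 576 mean [ 567.9 -260.7  200.7] rect [ 568.  -264.3] [139.9  58.5] 56.2 zpct [129.4 208.8 226. ]
```

View pics/c1.png

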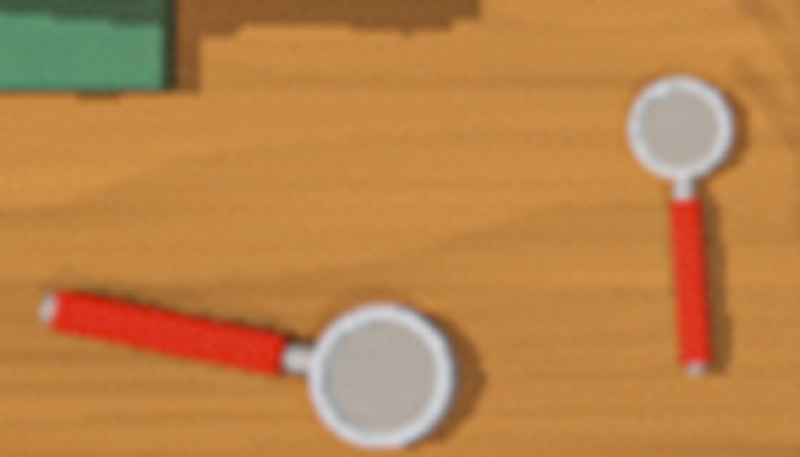

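View pics/c2.png

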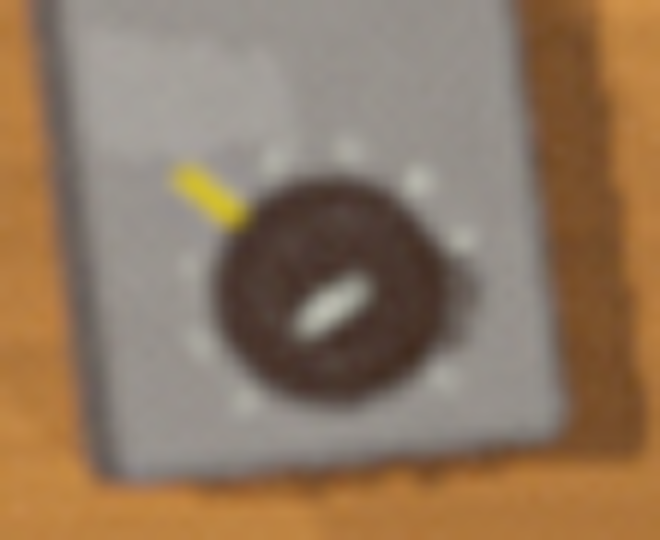

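The crop confirms the small red lens, upper right in the crop, at top-view (199,228) with a rim of about 46 mm; the other red one is clearly larger. The knob crop shows the white pointer towards −x/+y (dial at 0) and the yellow mark at the upper left. The fitted box (yaw 6°), knob height of 83 mm and stone height of about 135 mm all agree with the given sizes.

I'm moving to the knob now with the fingers shut.

>>> send_rows(plan=[{"dx":0.15,"dy":0.17,"dz":0,"rz":0.03},{"dx":0.32,"dy":0.37,"dz":0,"rz":0.06},{"dx":0.49,"dy":0.57,"dz":0,"rz":0.1},{"dx":0.66,"dy":0.77,"dz":0,"rz":0.14},{"dx":0.8,"dy":0.93,"dz":0,"rz":0.19},{"dx":0.86,"dy":1.0,"dz":-0.1,"rz":0.19},{"dx":0.86,"dy":1.0,"dz":-0.1,"rz":0.19}], grip=-1, squeeze=20)

```text
schema error: expected keys dx, dy, dz, rx, ry, rz
```

>>> send_rows(plan=[{"dx":0.19,"dy":0.22,"dz":0},{"dx":0.38,"dy":0.44,"dz":-0.1},{"dx":0.38,"dy":0.44,"dz":-0.2},{"dx":0.38,"dy":0.44,"dz":-0.2},{"dx":0.38,"dy":0.44,"dz":-0.2}])

```text
schema error: expected keys dx, dy, dz, rx, ry, rz
```

Run:
```python
from h import *
s=sense();print(s['time'],s['tool_pos'].round(1),s['tcp_rot'].round(3),s['width'],s['ft_force'].round(1),s['joints'].round(2))
d=shot('wrist','w1')
```

```text
0.1 [ 184.5 -596.9  179.5] [-3.141 -0.     0.3  ] 1.002397184792032 [ 1.2 -0.2  1. ] [-1.38  0.49  1.56 -0.    1.09 -0.11]
```

View pics/w1.png

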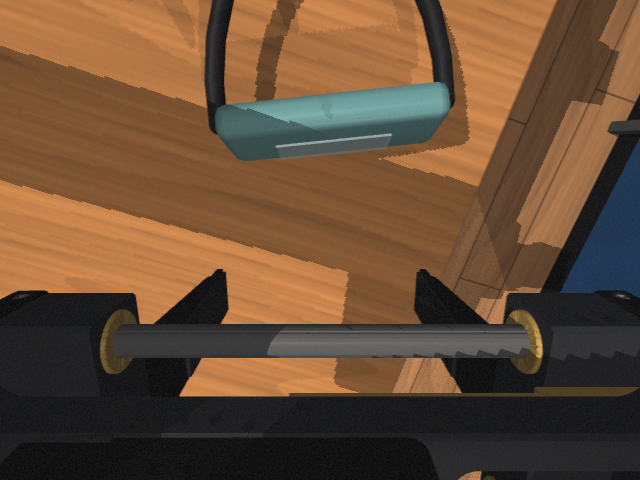

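The wrist picture shows only the open fingers and the teal handle at (335,120), because both moves were refused: rows need all six keys. I'll check the handle's height before passing over it.

Run:
```python
from h import *
W=world(load('top0')); p=W[245:335,485:580].reshape(-1,3);p=p[p[:,2]>20];print(p.max(0),p.min(0))
```

```text
[ 441.21674123   -5.15823438 1395.08196185] [ 226.72990107 -671.92549527   20.07065448]
```

>>> send_rows(plan=[{"dx":0.05,"dy":0.05,"dz":0.15,"rx":0,"ry":0,"rz":0.03},{"dx":0.2,"dy":0.23,"dz":0.2,"rx":0,"ry":0,"rz":0.06},{"dx":0.36,"dy":0.41,"dz":0.2,"rx":0,"ry":0,"rz":0.1},{"dx":0.52,"dy":0.6,"dz":0.2,"rx":0,"ry":0,"rz":0.14},{"dx":0.68,"dy":0.79,"dz":0.15,"rx":0,"ry":0,"rz":0.19},{"dx":0.84,"dy":0.98,"dz":0,"rx":0,"ry":0,"rz":0.19},{"dx":0.84,"dy":0.98,"dz":0,"rx":0,"ry":0,"rz":0.19}], grip=-1, squeeze=20)

```text
time: 0.85
tool_pos: [354.0, -397.1, 178.1]
tcp_rot: [-3.138, -0.002, 0.9]
ft_force: [-0.1, -0.2, 1.2]
width: 0.467
grasp_force: 0.0
```

>>> send_rows(plan=[{"dx":0.2,"dy":0.23,"dz":0,"rx":0,"ry":0,"rz":0},{"dx":0.4,"dy":0.46,"dz":-0.1,"rx":0,"ry":0,"rz":0},{"dx":0.4,"dy":0.46,"dz":-0.2,"rx":0,"ry":0,"rz":0},{"dx":0.4,"dy":0.46,"dz":-0.2,"rx":0,"ry":0,"rz":0},{"dx":0.4,"dy":0.46,"dz":-0.2,"rx":0,"ry":0,"rz":0}])

```text
time: 1.35
tool_pos: [432.5, -309.4, 140.0]
tcp_rot: [-3.141, 0.0, 0.897]
ft_force: [0.1, -0.5, 1.1]
width: 0.048
grasp_force: 0.0
```

Run:
```python
from h import *
s=sense();print(s['time'],s['tool_pos'].round(1),s['tcp_rot'].round(3),s['width'],s['ft_force'].round(1),s['joints'].round(2))
d=shot('wrist','w2');W=world(d);p=d['pixels']
k=(W[...,2]>75)&(W[...,2]<90)&(p.max(-1)<110)&(d['z_map']>0)&(np.hypot(W[...,0]-432.5,W[...,1]+309)<40)
q=W[k];print(k.sum(),q.mean(0) if k.sum() else '',q.min(0),q.max(0))
hsv=cv2.cvtColor(p,cv2.COLOR_RGB2HSV)
y=(hsv[...,0]>22)&(hsv[...,0]<35)&(hsv[...,1]>150)&(abs(W[...,2]-55)<8)
print('yellow',y.sum(),W[y].mean(0))
```

```text
1.35 [ 432.5 -309.4  140. ] [-3.141  0.     0.897] 0.04807892338203532 [ 0.1 -0.5  1.1] [-0.75  0.41  1.83 -0.    0.9  -0.07]
1344 [ 437.20971352 -311.3451873    83.70147525] [ 419.59462022 -328.16663106   75.02173963] [ 452.61776578 -295.22937976   86.80500149]
yellow 118 [ 457.82571174 -285.695631     57.84571551]
```

View pics/w2.png

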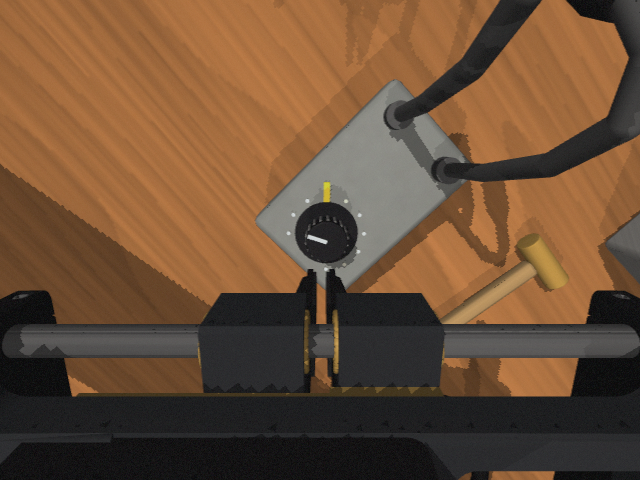

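The wrist view shows the knob at (327,233) with its pointer to the left at (307,238), the yellow mark at (327,190) and the shut finger tips at (312–328,270). The wrist and top measurements differ by 4 mm, so I'll calibrate the wrist camera against the finger tips and work out the pointer angle.

Run:
```python
from h import *
d=load('w2');W=world(d);p=d['pixels'];hsv=cv2.cvtColor(p,cv2.COLOR_RGB2HSV)
f=(d['z_map']>0)&(np.hypot(W[...,0]-432.5,W[...,1]+309.4)<25)&(W[...,2]>130)&(W[...,2]<150)
v,u=np.nonzero(f);q=W[f];print('tip',f.sum(),q.mean(0).round(1),q.min(0).round(1),q.max(0).round(1))
c=np.array([436.1,-311.7])
t=(hsv[...,1]<60)&(p.min(-1)>150)&(abs(W[...,2]-84)<6)&(np.hypot(W[...,0]-c[0],W[...,1]-c[1])<17)
q=W[t];print('pointer',len(q),q.mean(0).round(1));vx=cv2.fitLine(q[:,:2].astype(np.float32),2,0,.01,.01).ravel();print(vx,np.degrees(np.arctan2(vx[1],vx[0])))
# knob top face circle
k=(abs(W[...,2]-84)<3)&(d['z_map']>0)&(np.hypot(W[...,0]-c[0],W[...,1]-c[1])<30)
print('top circle',cv2.minEnclosingCircle(W[k][:,:2].astype(np.float32)),np.median(W[k],0))
y=(hsv[...,0]>22)&(hsv[...,0]<35)&(hsv[...,1]>150)&(abs(W[...,2]-55)<8)
vx=cv2.fitLine(W[y][:,:2].astype(np.float32),2,0,.01,.01).ravel();print('yellow',vx,np.degrees(np.arctan2(vx[1],vx[0])))
b=(abs(W[...,2]-56)<3)&(p.max(-1)>0)&(hsv[...,1]<60)&(np.hypot(W[...,0]-474,W[...,1]+305)<105)
print('box',b.sum(),cv2.minAreaRect(W[b][:,:2].astype(np.float32)),np.median(W[b],0))
```

```text
<stdin>:4: RuntimeWarning: Mean of empty slice.
  ret = um.true_divide(
Traceback (most recent call last):
ValueError: zero-size array to reduction operation minimum which has no identity
```

Run:
```python
from h import *
d=load('w2');W=world(d);p=d['pixels'];hsv=cv2.cvtColor(p,cv2.COLOR_RGB2HSV)
M=d['world_to_cam']
for P in([432.5,-309.4,140],[432.5,-309.4,159]):
    q=M@np.array(P+[1]);print('tcp px',d['cx']+d['fx']*q[0]/-q[2],d['cy']-d['fy']*q[1]/-q[2],-q[2], d['z_map'][270:300:8,312])
c=np.array([436.1,-311.7])
t=(hsv[...,1]<60)&(p.min(-1)>150)&(abs(W[...,2]-84)<6)&(np.hypot(W[...,0]-c[0],W[...,1]-c[1])<17)
q=W[t];print('pointer',len(q),q.mean(0).round(1));vx=cv2.fitLine(q[:,:2].astype(np.float32),2,0,.01,.01).ravel();print(vx,np.degrees(np.arctan2(vx[1],vx[0])))
k=(abs(W[...,2]-84)<3)&(d['z_map']>0)&(np.hypot(W[...,0]-c[0],W[...,1]-c[1])<30)
print('top circle',cv2.minEnclosingCircle(W[k][:,:2].astype(np.float32)),np.median(W[k],0))
y=(hsv[...,0]>22)&(hsv[...,0]<35)&(hsv[...,1]>150)&(abs(W[...,2]-55)<8)
vx=cv2.fitLine(W[y][:,:2].astype(np.float32),2,0,.01,.01).ravel();print('yellow',vx,np.degrees(np.arctan2(vx[1],vx[0])))
b=(abs(W[...,2]-56)<3)&(p.max(-1)>0)&(hsv[...,1]<60)&(np.hypot(W[...,0]-474,W[...,1]+305)<105)
print('box',b.sum(),cv2.minAreaRect(W[b][:,:2].astype(np.float32)),np.median(W[b],0))
```

```text
tcp px 319.99130624338545 266.8186390823328 217.8457748526779 [177.72191 167.46753 162.05093 153.90459]
tcp px 319.92469943393803 278.41522106312584 199.50404803496417 [177.72191 167.46753 162.05093 153.90459]
pointer 70 [ 432.  -305.8   85.1]
[   0.5414886   -0.8407081  432.0231    -305.84567  ] -57.21497
top circle ((436.5067443847656, -312.1988830566406), 16.338624954223633) [ 436.61749554 -311.42313628   84.20875986]
yellow [   0.6292582    0.7771963  457.8257    -285.69562  ] 51.00458
box 19327 ((477.7540283203125, -307.49273681640625), (157.68380737304688, 98.09762573242188), 6.111471652984619) [ 484.71272421 -301.19912286   56.18453084]
```

The pointer direction is about 123° and the yellow mark is at 51° in world (light yaw 6.1°). The dial therefore starts near 0.31 rad and needs about 72° clockwise. Pressing first.

>>> send_rows(plan=[{"dx":0.012,"dy":-0.008,"dz":-0.13,"rx":0,"ry":0,"rz":-0.03},{"dx":0.012,"dy":-0.008,"dz":-0.25,"rx":0,"ry":0,"rz":-0.05},{"dx":0.012,"dy":-0.008,"dz":-0.28,"rx":0,"ry":0,"rz":-0.05},{"dx":0.012,"dy":-0.008,"dz":-0.295,"rx":0,"ry":0,"rz":-0.05},{"dx":0.012,"dy":-0.008,"dz":-0.305,"rx":0,"ry":0,"rz":-0.05},{"dx":0.012,"dy":-0.008,"dz":-0.305,"rx":0,"ry":0,"rz":-0.05}])

```text
time: 2.0
tool_pos: [435.2, -311.3, 79.9]
tcp_rot: [3.14, -0.0, 0.74]
ft_force: [0.4, 0.4, -0.3]
width: 0.002
grasp_force: 0.0
```

>>> send_rows(plan=[{"dx":0,"dy":0,"dz":-0.005,"rx":0,"ry":0,"rz":0},{"dx":0,"dy":0,"dz":-0.007,"rx":0,"ry":0,"rz":0},{"dx":0,"dy":0,"dz":-0.007,"rx":0,"ry":0,"rz":0}])

```text
time: 2.3
tool_pos: [435.1, -310.8, 77.9]
tcp_rot: [3.141, -0.0, 0.74]
ft_force: [0.3, -0.2, -0.0]
width: 0.009
grasp_force: 0.0
```

>>> send_rows(plan=[{"dx":0,"dy":0,"dz":-0.005,"rx":0,"ry":0,"rz":0},{"dx":0,"dy":0,"dz":-0.01,"rx":0,"ry":0,"rz":0},{"dx":0,"dy":0,"dz":-0.01,"rx":0,"ry":0,"rz":0}])

```text
time: 2.6
tool_pos: [435.0, -310.7, 75.5]
tcp_rot: [-3.141, 0.0, 0.74]
ft_force: [-0.5, -0.8, 0.5]
width: 0.002
grasp_force: 0.0
```

Run:
```python
from h import *
s=sense();print(s['tool_pos'].round(1),s['ft_force'].round(2),s['moment'].round(2))
d=shot('wrist','w3')
cv2.imwrite('pics/w3c.png',cv2.resize(d['pixels'][150:330,220:440],None,fx=2.5,fy=2.5)[:,:,::-1])
```

```text
[ 435.  -310.7   75.5] [-0.46 -0.79  0.47] [-0.04 -0.05  0.05]
```

View pics/w3c.png

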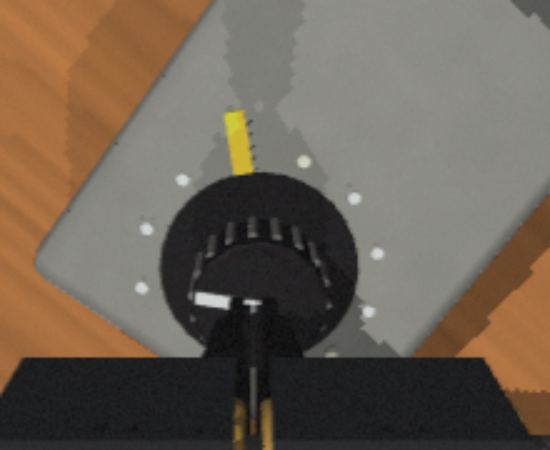

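The crop shows the tips over the knob's centre next to the pointer (crop (255,305)), but there is no contact force yet. I'll continue down in small steps.

>>> send_rows(plan=[{"dx":0,"dy":0,"dz":-0.005,"rx":0,"ry":0,"rz":0},{"dx":0,"dy":0,"dz":-0.01,"rx":0,"ry":0,"rz":0},{"dx":0,"dy":0,"dz":-0.01,"rx":0,"ry":0,"rz":0}])

```text
time: 2.95
tool_pos: [435.0, -310.7, 73.5]
tcp_rot: [-3.141, 0.0, 0.74]
ft_force: [-0.0, -0.0, -0.4]
width: 0.006
grasp_force: 0.0
```

Run:
```python
from h import *
s=sense();print(s['tool_pos'].round(1),s['ft_force'].round(2),s['joint_efforts'].round(2))
for n in('w2','w3'):
    d=load(n);W=world(d);p=d['pixels']
    k=(d['z_map']>0)&(np.hypot(W[...,0]-436,W[...,1]+311.5)<18)&(W[...,2]<95)&(W[...,2]>58)
    print(n,np.histogram(W[k][:,2],bins=np.arange(58,96,2)))
    M=np.linalg.inv(d['world_to_cam']);print(M[:3,3])
d=shot('side','side1');W=world(d)
k=(d['z_map']>0)&(np.hypot(W[...,0]-433,W[...,1]+310)<18)&(W[...,2]<110)&(W[...,2]>58)
print(np.histogram(W[k][:,2],bins=np.arange(58,112,3)))
```

```text
[ 435.  -310.7   73.5] [-0.01 -0.05 -0.42] [ 0.000e+00 -5.473e+01 -1.855e+01  6.000e-02 -1.000e-02  0.000e+00]
w2 (array([ 17,   0,   0,  10,  20,  18,  24,  26,  19,  29,  41,  43, 477,
       817,  12,   0,   0,   0]), array([58, 60, 62, 64, 66, 68, 70, 72, 74, 76, 78, 80, 82, 84, 86, 88, 90,
       92, 94]))
[ 478.57096058 -252.36804439  345.84673826]
w3 (array([ 15,   0,   1,  19,  39,  38,  48,  45,  43,  52,  74, 100, 517,
       880,   5,   0,   0,   0]), array([58, 60, 62, 64, 66, 68, 70, 72, 74, 76, 78, 80, 82, 84, 86, 88, 90,
       92, 94]))
[ 489.28501736 -261.44158419  281.33445746]
(array([11,  4,  6, 10,  9, 11, 11, 15, 32, 22,  2,  0,  0,  0,  0,  0,  0]), array([ 58,  61,  64,  67,  70,  73,  76,  79,  82,  85,  88,  91,  94,
        97, 100, 103, 106, 109]))
```

Run:
```python
from h import *
for n,us in(('w1',(218,224,424)),('w2',(308,312,333)),('w3',(316,320,324))):
    d=load(n);W=world(d);print(n,d['fx'],d['fy'],d['cx'],d['cy'])
    for u in us:
        for v in range(255,300,5): print((u,v),d['pixels'][v,u],round(float(d['z_map'][v,u])),W[v,u].round(0))
```

```text
w1 361.81678095580867 361.81678095580867 320.79755525975486 238.4841280872715
(218, 255) [195 128  73] 403 [ 104. -502.    1.]
(218, 260) [200 133  78] 405 [  98. -504.    1.]
(218, 265) [195 129  74] 406 [  92. -505.    1.]
(218, 270) [10 19 17] 178 [ 181. -545.  218.]
(218, 275) [21 22 20] 173 [ 181. -547.  223.]
(218, 280) [26 25 28] 169 [ 181. -548.  227.]
(218, 285) [18 19 21] 168 [ 179. -549.  229.]
(218, 290) [25 24 22] 169 [ 177. -550.  229.]
(218, 295) [25 24 25] 167 [ 175. -550.  231.]
(224, 255) [191 128  74] 403 [ 106. -509.    1.]
(224, 260) [200 132  75] 404 [ 100. -510.    1.]
(224, 265) [205 134  79] 406 [  94. -511.    1.]
(224, 270) [192 126  73] 408 [  88. -513.    0.]
(224, 275) [26 20 25] 179 [ 179. -549.  217.]
(224, 280) [19 20 22] 177 [ 178. -550.  219.]
(224, 285) [25 25 25] 178 [ 175. -550.  219.]
(224, 290) [20 21 21] 178 [ 173. -551.  220.]
(224, 295) [22 22 22] 179 [ 170. -551.  220.]
(424, 255) [120  80  49] 401 [ 172. -721.    3.]
(424, 260) [122  83  47] 404 [ 166. -724.    1.]
(424, 265) [126  84  50] 407 [ 160. -726.    1.]
(424, 270) [19 16 21] 178 
[... 2204 characters left out ...]
   84.]
(320, 270) [187 189 186] 209 [ 436. -310.   84.]
(320, 275) [64 63 64] 177 [ 442. -304.  116.]
(320, 280) [28 27 29] 169 [ 443. -304.  123.]
(320, 285) [31 27 32] 164 [ 442. -304.  128.]
(320, 290) [28 30 33] 164 [ 441. -305.  129.]
(320, 295) [29 26 28] 164 [ 439. -307.  129.]
(324, 255) [38 35 37] 207 [ 444. -305.   84.]
(324, 260) [39 40 41] 209 [ 442. -308.   83.]
(324, 265) [37 37 41] 208 [ 440. -309.   85.]
(324, 270) [75 74 72] 179 [ 445. -304.  113.]
(324, 275) [23 22 26] 175 [ 444. -305.  117.]
(324, 280) [25 24 25] 170 [ 444. -305.  123.]
(324, 285) [19 21 24] 164 [ 444. -305.  128.]
(324, 290) [24 23 24] 158 [ 444. -305.  135.]
(324, 295) [24 27 26] 153 [ 444. -305.  140.]
```

The wrist depth puts the visible finger tips about 37 mm above the reported TCP, which fits with no contact so far. I'll cross-check in the side view.

Run:
```python
from h import *
d=load('side1');W=world(d);s=sense();t=s['tool_pos']
k=(d['z_map']>0)&(np.hypot(W[...,0]-t[0],W[...,1]-t[1])<22)&(W[...,2]>85)&(W[...,2]<260)
print(np.histogram(W[k][:,2],bins=np.arange(85,200,5)))
d=load('side0');W=world(d)
k=(d['z_map']>0)&(np.hypot(W[...,0]-184.6,W[...,1]+597)<75)&(W[...,2]>100)&(W[...,2]<330)
print(W[k][:,2].min(),np.histogram(W[k][:,2],bins=np.arange(150,300,8)))
d=load('side1')
cv2.imwrite('pics/s1c.png',cv2.resize(d['pixels'][80:260,300:500],None,fx=3,fy=3)[:,:,::-1])
```

```text
(array([25,  0,  0,  0,  3, 11, 11, 14, 10, 13,  9, 10,  8,  8,  8,  3, 11,
        4,  0,  0,  0,  0]), array([ 85,  90,  95, 100, 105, 110, 115, 120, 125, 130, 135, 140, 145,
       150, 155, 160, 165, 170, 175, 180, 185, 190, 195]))
214.10714037662217 (array([ 0,  0,  0,  0,  0,  0,  0,  0, 42, 45, 52, 38, 32, 34, 29, 33, 28,
        0]), array([150, 158, 166, 174, 182, 190, 198, 206, 214, 222, 230, 238, 246,
       254, 262, 270, 278, 286, 294]))
```

View pics/s1c.png

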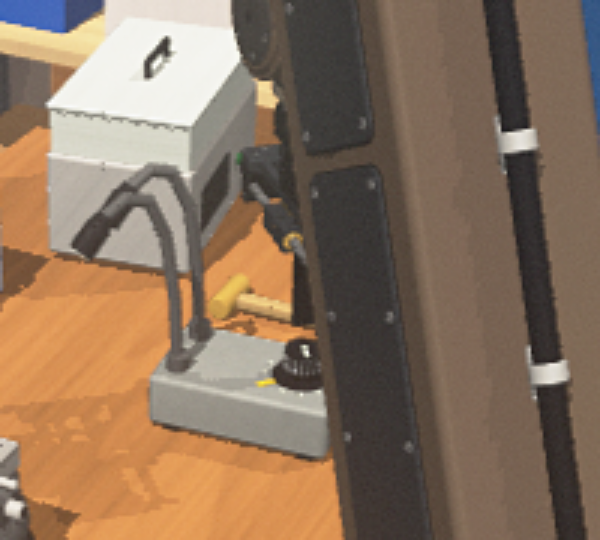

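The crop shows the tips, at (305,320), about 25 mm above the knob at (300,360). So the real tips sit about 35 mm above the reported TCP in every view. I'll work with that offset and use force to find contact.

>>> send_rows(plan=[{"dx":0,"dy":0,"dz":-0.05,"rx":0,"ry":0,"rz":0},{"dx":0,"dy":0,"dz":-0.08,"rx":0,"ry":0,"rz":0},{"dx":0,"dy":0,"dz":-0.1,"rx":0,"ry":0,"rz":0},{"dx":0,"dy":0,"dz":-0.11,"rx":0,"ry":0,"rz":0},{"dx":0,"dy":0,"dz":-0.11,"rx":0,"ry":0,"rz":0}])

```text
time: 3.5
tool_pos: [434.9, -310.6, 51.3]
tcp_rot: [-3.141, 0.0, 0.74]
ft_force: [0.0, -0.2, 0.4]
width: 0.007
grasp_force: 0.0
```

>>> send_rows(plan=[{"dx":0,"dy":0,"dz":-0.01,"rx":0,"ry":0,"rz":0},{"dx":0,"dy":0,"dz":-0.015,"rx":0,"ry":0,"rz":0},{"dx":0,"dy":0,"dz":-0.015,"rx":0,"ry":0,"rz":0}])

```text
time: 3.8
tool_pos: [435.1, -310.8, 48.7]
tcp_rot: [3.141, 0.0, 0.74]
ft_force: [-0.5, 0.1, 1.7]
width: 0.007
grasp_force: 0.4
```

>>> send_rows(plan=[{"dx":0,"dy":0,"dz":-0.01,"rx":0,"ry":0,"rz":0},{"dx":0,"dy":0,"dz":-0.01,"rx":0,"ry":0,"rz":0}])

```text
time: 4.0
tool_pos: [435.1, -310.8, 46.7]
tcp_rot: [3.141, -0.0, 0.74]
ft_force: [-0.4, -0.0, 1.6]
width: 0.002
grasp_force: 1.3
```

Contact is near reported z 49. I'll keep pressing.

>>> send_rows(plan=[{"dx":0,"dy":0,"dz":-0.005,"rx":0,"ry":0,"rz":0},{"dx":0,"dy":0,"dz":-0.01,"rx":0,"ry":0,"rz":0},{"dx":0,"dy":0,"dz":-0.01,"rx":0,"ry":0,"rz":0}])

```text
time: 4.3
tool_pos: [435.1, -310.8, 44.6]
tcp_rot: [3.141, -0.0, 0.74]
ft_force: [-0.5, 0.3, 3.5]
width: 0.01
grasp_force: 1.8
```

>>> send_rows(plan=[{"dx":0,"dy":0,"dz":-0.005,"rx":0,"ry":0,"rz":0},{"dx":0,"dy":0,"dz":-0.005,"rx":0,"ry":0,"rz":0}])

```text
time: 4.5
tool_pos: [435.1, -310.8, 43.7]
tcp_rot: [3.141, -0.0, 0.74]
ft_force: [0.7, 0.4, 4.1]
width: 0.005
grasp_force: 2.0
```

>>> send_rows(plan=[{"dx":0,"dy":0,"dz":-0.005,"rx":0,"ry":0,"rz":0},{"dx":0,"dy":0,"dz":-0.005,"rx":0,"ry":0,"rz":0}])

```text
time: 4.7
tool_pos: [435.2, -310.9, 43.5]
tcp_rot: [3.141, -0.0, 0.74]
ft_force: [-2.9, 2.3, 13.7]
width: 0.003
grasp_force: 7.1
```

The knob hit its stop (13.7 N, tips at 78 mm), so the offset is 34.4 mm. I'll lift and open, letting the knob spring up, and check it.

>>> send_rows(plan=[{"dx":0,"dy":0,"dz":0.05,"rx":0,"ry":0,"rz":0},{"dx":0,"dy":0,"dz":0.15,"rx":0,"ry":0,"rz":0},{"dx":0,"dy":0,"dz":0.25,"rx":0,"ry":0,"rz":0},{"dx":0,"dy":0,"dz":0.25,"rx":0,"ry":0,"rz":0},{"dx":0,"dy":0,"dz":0.25,"rx":0,"ry":0,"rz":0}], grip=0.3)

```text
time: 5.2
tool_pos: [434.9, -310.7, 92.5]
tcp_rot: [3.141, 0.0, 0.74]
ft_force: [-0.8, -0.3, -0.5]
width: 0.372
grasp_force: 0.0
```

```bash
cat >> h.py <<'E'
def dial(n):
    d=shot('wrist',n);W=world(d);p=d['pixels'];hsv=cv2.cvtColor(p,cv2.COLOR_RGB2HSV)
    r=np.hypot(W[...,0]-436,W[...,1]+312)
    k=(abs(W[...,2]-84)<4)&(r<25)&(d['z_map']>0);c=cv2.minEnclosingCircle(W[k][:,:2].astype(np.float32))
    t=(hsv[...,1]<60)&(p.min(-1)>120)&(abs(W[...,2]-84)<6)&(r<17)
    y=(hsv[...,0]>22)&(hsv[...,0]<35)&(hsv[...,1]>150)&(abs(W[...,2]-56)<8)
    print('knob',np.round(c[0],1),round(c[1],1),'z',np.median(W[k][:,2]).round(1))
    for n,m in(('pointer',t),('yellow',y)):
        q=W[m][:,:2].astype(np.float32);v=cv2.fitLine(q,2,0,.01,.01).ravel();a=np.degrees(np.arctan2(v[1],v[0]));e=q.mean(0)-c[0]
        print(n,len(q),'line',a.round(1),'centroid dir',np.degrees(np.arctan2(e[1],e[0])).round(1),'r',np.hypot(*e).round(1))
    s=sense();print(s['time'],s['tool_pos'].round(1),s['tcp_rot'].round(3),s['width'],s['ft_force'].round(1))
E
python3 -c "
from h import *
dial('w4')"
```

```text
knob [ 436.1 -312. ] 16.9 z 84.2
pointer 114 line -57.0 centroid dir 123.9 r 7.2
yellow 164 line 51.0 centroid dir 50.6 r 33.7
5.25 [ 434.7 -310.5   92. ] [-3.141  0.     0.74 ] 0.40925805759760725 [-0.4 -0.6 -0.4]
```

The knob is back up (84 mm measured) with its pointer at 123.4° and the mark at 51°, so it still needs about 72.4°. Next I lower around it and grip.

>>> send_rows(plan=[{"dx":0,"dy":0,"dz":0,"rx":0,"ry":0,"rz":0},{"dx":0,"dy":0,"dz":-0.1,"rx":0,"ry":0,"rz":0},{"dx":0,"dy":0,"dz":-0.2,"rx":0,"ry":0,"rz":0},{"dx":0,"dy":0,"dz":-0.28,"rx":0,"ry":0,"rz":0},{"dx":0,"dy":0,"dz":-0.33,"rx":0,"ry":0,"rz":0},{"dx":0,"dy":0,"dz":-0.33,"rx":0,"ry":0,"rz":0}])

```text
time: 5.85
tool_pos: [434.4, -310.2, 25.1]
tcp_rot: [-3.139, 0.0, 0.74]
ft_force: [0.6, -0.8, 1.0]
width: 0.65
grasp_force: 0.0
```

>>> send_rows(plan=[{"dx":0,"dy":0,"dz":0,"rx":0,"ry":0,"rz":0},{"dx":0,"dy":0,"dz":0,"rx":0,"ry":0,"rz":0},{"dx":0,"dy":0,"dz":0,"rx":0,"ry":0,"rz":0},{"dx":0,"dy":0,"dz":0,"rx":0,"ry":0,"rz":0},{"dx":0,"dy":0,"dz":0,"rx":0,"ry":0,"rz":0},{"dx":0,"dy":0,"dz":0,"rx":0,"ry":0,"rz":0}], grip=-1, squeeze=15)

```text
time: 6.45
tool_pos: [436.0, -311.8, 27.3]
tcp_rot: [3.138, -0.0, 0.74]
ft_force: [4.3, -3.4, 1.7]
width: 0.335
grasp_force: 15.0
```

>>> send_rows(plan=[{"dx":0.004,"dy":-0.004,"dz":0,"rx":0,"ry":0,"rz":-0.03},{"dx":0.005,"dy":-0.006,"dz":0,"rx":0,"ry":0,"rz":-0.07},{"dx":0.005,"dy":-0.006,"dz":0,"rx":0,"ry":0,"rz":-0.11},{"dx":0.005,"dy":-0.006,"dz":0,"rx":0,"ry":0,"rz":-0.15},{"dx":0.005,"dy":-0.006,"dz":0,"rx":0,"ry":0,"rz":-0.19},{"dx":0.005,"dy":-0.006,"dz":0,"rx":0,"ry":0,"rz":-0.2},{"dx":0.005,"dy":-0.006,"dz":0,"rx":0,"ry":0,"rz":-0.2}])

```text
time: 7.15
tool_pos: [436.1, -311.9, 26.9]
tcp_rot: [3.141, -0.0, 0.111]
ft_force: [0.3, 0.2, 1.6]
width: 0.334
grasp_force: 15.0
```

>>> send_rows(plan=[{"dx":0,"dy":0,"dz":0,"rx":0,"ry":0,"rz":-0.03},{"dx":0,"dy":0,"dz":0,"rx":0,"ry":0,"rz":-0.07},{"dx":0,"dy":0,"dz":0,"rx":0,"ry":0,"rz":-0.11},{"dx":0,"dy":0,"dz":0,"rx":0,"ry":0,"rz":-0.15},{"dx":0,"dy":0,"dz":0,"rx":0,"ry":0,"rz":-0.19},{"dx":0,"dy":0,"dz":0,"rx":0,"ry":0,"rz":-0.202},{"dx":0,"dy":0,"dz":0,"rx":0,"ry":0,"rz":-0.202}])

```text
time: 7.85
tool_pos: [436.1, -312.1, 26.9]
tcp_rot: [3.141, -0.001, -0.523]
ft_force: [-0.1, -0.3, 1.8]
width: 0.333
grasp_force: 15.0
```

```bash
python3 -c "
from h import *
dial('w5')"
```

```text
knob [ 443.5 -316.3] 22.1 z 83.7
pointer 186 line 50.4 centroid dir 104.2 r 10.2
yellow 244 line 52.2 centroid dir 64.4 r 34.6
7.9 [ 436.1 -312.1   26.9] [ 3.141 -0.    -0.521] 0.33178318337569424 [-0.2 -1.7  2.3]
```

The grip held, and the pointer line is at about 50–51°. I'll release, rise and check.

>>> send_rows(plan=[{"dx":0,"dy":0,"dz":0,"rx":0,"ry":0,"rz":0},{"dx":0,"dy":0,"dz":0,"rx":0,"ry":0,"rz":0},{"dx":0,"dy":0,"dz":0,"rx":0,"ry":0,"rz":0},{"dx":0,"dy":0,"dz":0.1,"rx":0,"ry":0,"rz":0},{"dx":0,"dy":0,"dz":0.3,"rx":0,"ry":0,"rz":0},{"dx":0,"dy":0,"dz":0.5,"rx":0,"ry":0,"rz":0},{"dx":0,"dy":0,"dz":0.5,"rx":0,"ry":0,"rz":0}], grip=0.3)

```text
time: 8.6
tool_pos: [437.6, -313.3, 131.1]
tcp_rot: [3.14, -0.007, -0.523]
ft_force: [-0.4, -0.6, -0.6]
width: 0.651
grasp_force: 0.0
```

```bash
python3 -c "
from h import *
dial('w6')"
```

```text
knob [ 436.5 -312. ] 16.8 z 84.1
pointer 89 line 51.0 centroid dir 51.5 r 7.1
yellow 127 line 49.7 centroid dir 50.9 r 33.1
8.65 [ 436.8 -312.5  128.7] [ 3.141 -0.004 -0.523] 0.6500090525895671 [-0.  -0.2  0.2]
```

The pointer is at 51.0° on the mark at 51°, so the light is done. The grip also showed that the wrist camera is accurate in xy while the top camera is about 4 mm off. Next I travel high to above the lens.

>>> send_rows(plan=[{"dx":0,"dy":0.05,"dz":0.2,"rx":0,"ry":0,"rz":0},{"dx":0.03,"dy":0.2,"dz":0.38,"rx":0,"ry":0,"rz":0.03},{"dx":0.06,"dy":0.42,"dz":0.4,"rx":0,"ry":0,"rz":0.07},{"dx":0.1,"dy":0.65,"dz":0.4,"rx":0,"ry":0,"rz":0.11},{"dx":0.13,"dy":0.85,"dz":0.4,"rx":0,"ry":0,"rz":0.15},{"dx":0.15,"dy":1.0,"dz":0.4,"rx":0,"ry":0,"rz":0.19}], grip=0.3)

```text
time: 9.25
tool_pos: [465.5, -109.6, 205.5]
tcp_rot: [-3.141, 0.002, 0.08]
ft_force: [0.3, -0.9, -0.2]
width: 0.647
grasp_force: 0.0
```

>>> send_rows(plan=[{"dx":0,"dy":0.22,"dz":0,"rx":0,"ry":0,"rz":0.01},{"dx":0,"dy":0.44,"dz":0,"rx":0,"ry":0,"rz":0.01},{"dx":0,"dy":0.66,"dz":0,"rx":0,"ry":0,"rz":0.01},{"dx":0,"dy":0.88,"dz":0,"rx":0,"ry":0,"rz":0.01},{"dx":0,"dy":1.0,"dz":0,"rx":0,"ry":0,"rz":0.01}])

```text
time: 9.75
tool_pos: [465.1, 90.7, 205.4]
tcp_rot: [-3.141, 0.002, 0.107]
ft_force: [0.4, -0.3, 0.3]
width: 0.65
grasp_force: 0.0
```

>>> send_rows(plan=[{"dx":-0.03,"dy":0.22,"dz":0,"rx":0,"ry":0,"rz":0},{"dx":-0.06,"dy":0.44,"dz":0,"rx":0,"ry":0,"rz":0},{"dx":-0.1,"dy":0.66,"dz":0,"rx":0,"ry":0,"rz":0},{"dx":-0.15,"dy":0.88,"dz":0,"rx":0,"ry":0,"rz":0},{"dx":-0.15,"dy":1.0,"dz":0,"rx":0,"ry":0,"rz":0},{"dx":-0.15,"dy":1.0,"dz":0,"rx":0,"ry":0,"rz":0},{"dx":-0.15,"dy":1.0,"dz":0,"rx":0,"ry":0,"rz":0}])

```text
time: 10.45
tool_pos: [435.4, 287.9, 205.4]
tcp_rot: [3.141, 0.002, 0.106]
ft_force: [0.0, -1.4, 0.2]
width: 0.648
grasp_force: 0.0
```

```bash
cat >> h.py <<'E'
def lens(n):
    d=shot('wrist',n);W=world(d);p=d['pixels'];hsv=cv2.cvtColor(p,cv2.COLOR_RGB2HSV);Z=W[...,2]
    red=((hsv[...,0]<6)|(hsv[...,0]>174))&(hsv[...,1]>190)&(Z<30)&(d['z_map']>0)&(np.hypot(W[...,0]-430,W[...,1]-303)<70)
    q=W[red];r=cv2.minAreaRect(q[:,:2].astype(np.float32));v=cv2.fitLine(q[:,:2].astype(np.float32),2,0,.01,.01).ravel()
    print('handle',len(q),np.round(r[0],1),np.round(r[1],1),'line',np.degrees(np.arctan2(v[1],v[0])).round(2),v[2:].round(1),'z',np.percentile(q[:,2],[10,50,90]).round(1))
    m=(hsv[...,1]<90)&(Z>6)&(Z<25)&(np.hypot(W[...,0]-500,W[...,1]-308)<40)&(d['z_map']>0)
    if m.sum()>20:
        c=cv2.minEnclosingCircle(W[m][:,:2].astype(np.float32));print('rim',m.sum(),np.round(c[0],1),round(c[1],1),np.median(W[m],0).round(1))
    s=sense();print(s['time'],s['tool_pos'].round(1),s['tcp_rot'].round(3),s['width'],s['ft_force'].round(1),s['joints'].round(2))
E
python3 -c "
from h import *
lens('w7')"
```

```text
handle 887 [428.7 303.1] [78.9 14.7] line 4.2 [430.5 303.1] z [13.5 14.9 16. ]
rim 1585 [496.4 308.2] 28.0 [500.8 308.1  10.2]
10.5 [435.7 287.4 205.7] [3.141e+00 2.000e-03 1.050e-01] 0.650046738142811 [-0.4 -0.2 -0.4] [ 0.46  0.32  1.77 -0.    1.05  1.92]
```

Handle fit: centre (428.7,303.1), 79×15 mm, angle 4.2°, so the lens centre is (501.5,308.5) and the rim agrees. The 180 mm gripper body comes low near the files, so I'll measure that clearance before descending.

Run:
```python
from h import *
for n,dx in(('w7',0),('top0',0)):
    d=load(n);W=world(d);z=d['z_map']
    for lo,hi in((40,56),(60,80),(80,120),(120,180)):
        m=(z>0)&(W[...,2]>lo)&(W[...,2]<hi)&(W[...,0]>400)&(W[...,0]<540)&(W[...,1]>190)&(W[...,1]<290)
        q=W[m]
        if len(q): print(n,lo,len(q),'x',np.percentile(q[:,0],[1,99]).round(),'y',np.percentile(q[:,1],[1,99]).round())
        if lo==120:
            a=W[m];
            for y in range(195,275,12):
                b=a[(abs(a[:,1]-y)<6)]
                if len(b):print('  y',y,'xmin/max',b[:,0].min().round(),b[:,0].max().round(),'z',b[:,2].max().round())
```

```text
w7 40 2309 x [407. 538.] y [190. 209.]
w7 60 97 x [423. 496.] y [190. 195.]
w7 80 403 x [422. 533.] y [190. 200.]
w7 120 1934 x [420. 533.] y [190. 199.]
  y 195 xmin/max 419.0 534.0 z 173.0
top0 40 200 x [403. 524.] y [191. 208.]
top0 60 1 x [421. 421.] y [192. 192.]
top0 120 53 x [415. 529.] y [190. 199.]
  y 195 xmin/max 415.0 531.0 z 172.0
```

The block lies along x (y 149–209, files to y≈200), so the body end at y≈212 clears it by about 12 mm. Descending with a modest opening.

>>> send_rows(plan=[{"dx":0.03,"dy":0.083,"dz":0,"rx":0,"ry":0,"rz":-0.01},{"dx":0.03,"dy":0.083,"dz":-0.1,"rx":0,"ry":0,"rz":-0.01},{"dx":0.03,"dy":0.083,"dz":-0.25,"rx":0,"ry":0,"rz":-0.01},{"dx":0.03,"dy":0.083,"dz":-0.45,"rx":0,"ry":0,"rz":-0.01},{"dx":0.03,"dy":0.083,"dz":-0.65,"rx":0,"ry":0,"rz":-0.01},{"dx":0.03,"dy":0.083,"dz":-0.8,"rx":0,"ry":0,"rz":-0.01},{"dx":0.03,"dy":0.083,"dz":-0.8,"rx":0,"ry":0,"rz":-0.01},{"dx":0.03,"dy":0.083,"dz":-0.8,"rx":0,"ry":0,"rz":-0.01}], grip=-0.2)

```text
time: 11.3
tool_pos: [442.4, 303.9, 47.1]
tcp_rot: [3.141, 0.001, 0.072]
ft_force: [0.3, -0.2, -0.4]
width: 0.398
grasp_force: 0.0
```

```bash
python3 -c "
from h import *
lens('w8')"
```

```text
handle 2187 [429.1 302.8] [79.  14.8] line 3.85 [431.  303.4] z [13.8 14.9 15.8]
rim 4206 [496.3 307.8] 28.1 [500.9 308.1  10.1]
11.35 [442.9 304.3  47.9] [-3.141e+00 -1.000e-03  7.300e-02] 0.39544683946967896 [ 0.5  1.2 -0.3] [ 0.48  0.54  1.91 -0.    0.69  1.98]
```

>>> send_rows(plan=[{"dx":-0.003,"dy":0,"dz":-0.12,"rx":0,"ry":0,"rz":0},{"dx":-0.003,"dy":0,"dz":-0.25,"rx":0,"ry":0,"rz":0},{"dx":-0.003,"dy":0,"dz":-0.34,"rx":0,"ry":0,"rz":0},{"dx":-0.003,"dy":0,"dz":-0.37,"rx":0,"ry":0,"rz":0},{"dx":-0.003,"dy":0,"dz":-0.385,"rx":0,"ry":0,"rz":0},{"dx":-0.003,"dy":0,"dz":-0.385,"rx":0,"ry":0,"rz":0}])

```text
time: 11.95
tool_pos: [442.0, 304.9, -29.3]
tcp_rot: [-3.141, -0.001, 0.074]
ft_force: [0.2, 0.3, 0.5]
width: 0.398
grasp_force: 0.0
```

>>> send_rows(plan=[{"dx":0,"dy":0,"dz":0,"rx":0,"ry":0,"rz":0},{"dx":0,"dy":0,"dz":0,"rx":0,"ry":0,"rz":0},{"dx":0,"dy":0,"dz":0,"rx":0,"ry":0,"rz":0},{"dx":0,"dy":0,"dz":0,"rx":0,"ry":0,"rz":0},{"dx":0,"dy":0,"dz":0,"rx":0,"ry":0,"rz":0},{"dx":0,"dy":0,"dz":0,"rx":0,"ry":0,"rz":0}], grip=-1, squeeze=35)

```text
time: 12.55
tool_pos: [441.6, 304.7, -30.0]
tcp_rot: [-3.142, -0.0, 0.074]
ft_force: [-0.3, -0.2, 5.5]
width: 0.152
grasp_force: 35.0
```

Gripped (14.4 mm, 35 N). Lifting straight up.

>>> send_rows(plan=[{"dx":0,"dy":0,"dz":0.03,"rx":0,"ry":0,"rz":0},{"dx":0,"dy":0,"dz":0.1,"rx":0,"ry":0,"rz":0},{"dx":0,"dy":0,"dz":0.22,"rx":0,"ry":0,"rz":0},{"dx":0,"dy":0,"dz":0.37,"rx":0,"ry":0,"rz":0},{"dx":0,"dy":0,"dz":0.53,"rx":0,"ry":0,"rz":0},{"dx":0,"dy":0,"dz":0.7,"rx":0,"ry":0,"rz":0},{"dx":0,"dy":0,"dz":0.86,"rx":0,"ry":0,"rz":0},{"dx":0,"dy":0,"dz":1.0,"rx":0,"ry":0,"rz":0}])

```text
time: 13.35
tool_pos: [441.2, 304.6, 171.6]
tcp_rot: [-3.141, -0.001, 0.074]
ft_force: [0.2, 0.6, -2.0]
width: 0.154
grasp_force: 35.0
```

>>> send_rows(plan=[{"dx":0,"dy":0,"dz":0.1,"rx":0,"ry":0,"rz":0},{"dx":0,"dy":0,"dz":0.18,"rx":0,"ry":0,"rz":0},{"dx":0,"dy":0,"dz":0.18,"rx":0,"ry":0,"rz":0},{"dx":0,"dy":0,"dz":0.18,"rx":0,"ry":0,"rz":0}])

```text
time: 13.75
tool_pos: [441.1, 304.5, 205.3]
tcp_rot: [3.141, 0.0, 0.074]
ft_force: [0.1, 0.5, -0.2]
width: 0.156
grasp_force: 35.0
```

```bash
cat >> h.py <<'E'
def held(n):
    d=shot('wrist',n);W=world(d);p=d['pixels'];hsv=cv2.cvtColor(p,cv2.COLOR_RGB2HSV);s=sense();t=s['tool_pos'];a=s['tcp_rot'][2]
    L=(W-t)[...,:2]@np.array([[np.cos(a),-np.sin(a)],[np.sin(a),np.cos(a)]]);h=W[...,2]-t[2]
    m=(d['z_map']>0)&(h>36)&(h<65)&(abs(L[...,0]-60)<32)&(abs(L[...,1])<32)&(hsv[...,1]<110)
    P=np.c_[L[m],h[m]];c=cv2.minEnclosingCircle(P[:,:2].astype(np.float32))
    A=np.c_[P[:,:2],np.ones(len(P))];f=P[:,2];
    for _ in range(3):
        k,*_r=np.linalg.lstsq(A,f,rcond=None);r=f-A@k;g=abs(r)<2.5;A=A[g];f=f[g]
    print('lens tool-frame centre',np.round(c[0],1),round(c[1],1),'median',np.median(P,0).round(1),'slope deg',np.degrees(k[:2]).round(2),len(f),'h@60',(k[0]*60+k[2]).round(1))
    red=((hsv[...,0]<6)|(hsv[...,0]>174))&(hsv[...,1]>190)&(h>30)&(h<70)&(d['z_map']>0)
    q=np.c_[L[red],h[red]]
    if len(q)>20: v=cv2.fitLine(q.astype(np.float32),2,0,.01,.01).ravel();print('handle dir',v[:3].round(3),v[3:].round(1),len(q))
    print(s['time'],t.round(1),s['tcp_rot'].round(3),s['width'],s['ft_force'].round(1)); return d,W,hsv
E
python3 -c "
from h import *
held('w9')"
```

```text
lens tool-frame centre [55.4  0.1] 27.6 median [60.  -0.2 40.4] slope deg [-1.69 -0.03] 6925 h@60 40.4
handle dir [ 1.     0.002 -0.007] [-5.6 -0.1 45.3] 3190
13.8 [440.9 304.4 204.8] [3.141e+00 1.000e-03 7.400e-02] 0.15421253309560023 [ 1.1 -0.1 -2.1]
```

The lens is held level, with its centre 60 mm ahead of the tool and its underside 30 mm above the reported z. I'll carry it over the files, underside at 235 mm, to just short of the vise.

>>> send_rows(plan=[{"dx":0,"dy":-0.05,"dz":0,"rx":0,"ry":0,"rz":0},{"dx":0.02,"dy":-0.15,"dz":0,"rx":0,"ry":0,"rz":0},{"dx":0.04,"dy":-0.3,"dz":0,"rx":0,"ry":0,"rz":0},{"dx":0.06,"dy":-0.46,"dz":0,"rx":0,"ry":0,"rz":0},{"dx":0.08,"dy":-0.62,"dz":0,"rx":0,"ry":0,"rz":0},{"dx":0.1,"dy":-0.78,"dz":0,"rx":0,"ry":0,"rz":0},{"dx":0.12,"dy":-0.9,"dz":0,"rx":0,"ry":0,"rz":0},{"dx":0.13,"dy":-1.0,"dz":0,"rx":0,"ry":0,"rz":0}])

```text
time: 14.6
tool_pos: [467.0, 102.7, 204.9]
tcp_rot: [3.141, 0.001, 0.073]
ft_force: [0.7, 0.5, -1.3]
width: 0.158
grasp_force: 35.0
```

>>> send_rows(plan=[{"dx":0.01,"dy":-0.12,"dz":0,"rx":0,"ry":0,"rz":0},{"dx":0.015,"dy":-0.27,"dz":0,"rx":0,"ry":0,"rz":0},{"dx":0.015,"dy":-0.42,"dz":0,"rx":0,"ry":0,"rz":0},{"dx":0.015,"dy":-0.51,"dz":0,"rx":0,"ry":0,"rz":0},{"dx":0.015,"dy":-0.55,"dz":0,"rx":0,"ry":0,"rz":0},{"dx":0.015,"dy":-0.55,"dz":0,"rx":0,"ry":0,"rz":0},{"dx":0.015,"dy":-0.55,"dz":0,"rx":0,"ry":0,"rz":0}])

```text
time: 15.3
tool_pos: [470.2, -5.0, 205.4]
tcp_rot: [-3.141, 0.001, 0.073]
ft_force: [0.7, 0.9, -1.2]
width: 0.152
grasp_force: 35.0
```

```bash
cat >> h.py <<'E'
def stone(d,W,hsv):
    z=d['z_map'];near=np.hypot(W[...,0]-592,W[...,1]+2)<30
    m=near&(W[...,2]>129)&(W[...,2]<142)&(hsv[...,1]>90)&(hsv[...,0]>95)&(hsv[...,0]<145)&(z>0)
    q=W[m]
    if len(q)>10: print('stone',len(q),np.median(q,0).round(1),cv2.minEnclosingCircle(q[:,:2].astype(np.float32)),q.mean(0).round(1),q[:,2].max())
    j=(z>0)&(abs(W[...,2]-116.5)<3)&(np.hypot(W[...,0]-592,W[...,1]+2)<60)
    print('jaws',j.sum(),cv2.minAreaRect(W[j][:,:2].astype(np.float32)),np.median(W[j][:,2]))
E
python3 -c "
from h import *
d,W,h=held('w10');stone(d,W,h)
d=load('w8');W=world(d);hsv=cv2.cvtColor(d['pixels'],cv2.COLOR_RGB2HSV)
m=(hsv[...,1]<110)&(W[...,2]>6)&(W[...,2]<25)&(np.hypot(W[...,0]-501,W[...,1]-308)<32)
q=W[m];A=np.c_[q[:,:2]-[501,308],np.ones(len(q))];k=np.linalg.lstsq(A,q[:,2],rcond=None)[0];print('bench slope',np.degrees(k[:2]),k[2])
"
```

```text
lens tool-frame centre [55.3 -0.4] 27.5 median [59.8 -0.6 39.8] slope deg [-1.67  0.  ] 6872 h@60 39.8
handle dir [ 1.     0.    -0.007] [-5.8 -0.4 44.7] 3192
15.35 [470.2  -4.7 205.5] [-3.141  0.     0.074] 0.15549330212692938 [ 0.7  0.3 -1. ]
stone 261 [591.9  -2.9 136.8] ((592.1942749023438, -2.9874541759490967), 6.21171236038208) [592.   -2.9 136.8] 139.5013234661626
jaws 9373 ((592.2523193359375, -2.759967803955078), (72.23945617675781, 81.11499786376953), 89.2072982788086) 117.17842893128136
bench slope [-0.30285472 -0.1157056 ] 10.701009174301094
```

View pics/w10.png

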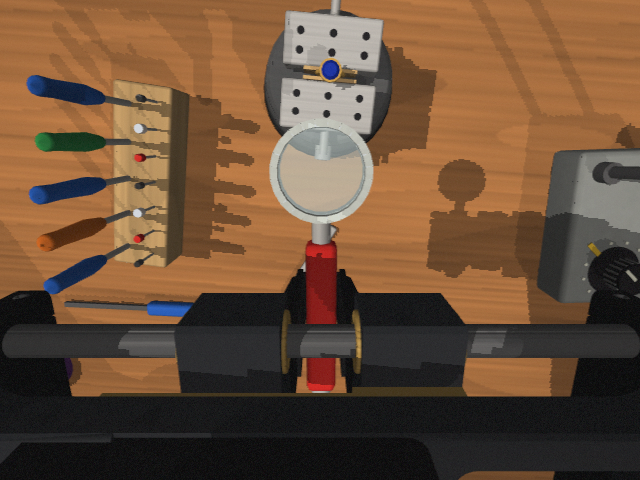

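The view shows the blue stone at (331,70), clear of the held lens at (322,170). The stone is at (592.1,−2.9,136) and the jaw centre agrees. I'll move over it, then down.

>>> send_rows(plan=[{"dx":0.08,"dy":0,"dz":0,"rx":0,"ry":0,"rz":0},{"dx":0.2,"dy":-0.01,"dz":0,"rx":0,"ry":0,"rz":0},{"dx":0.29,"dy":-0.01,"dz":-0.03,"rx":0,"ry":0,"rz":0},{"dx":0.31,"dy":-0.01,"dz":-0.12,"rx":0,"ry":0,"rz":0},{"dx":0.31,"dy":-0.01,"dz":-0.24,"rx":0,"ry":0,"rz":0},{"dx":0.31,"dy":-0.01,"dz":-0.34,"rx":0,"ry":0,"rz":0},{"dx":0.31,"dy":-0.01,"dz":-0.39,"rx":0,"ry":0,"rz":0},{"dx":0.31,"dy":-0.01,"dz":-0.41,"rx":0,"ry":0,"rz":0}])

```text
time: 16.15
tool_pos: [532.1, -6.7, 122.9]
tcp_rot: [-3.141, 0.001, 0.075]
ft_force: [-0.1, -0.2, -1.4]
width: 0.153
grasp_force: 35.0
```

```bash
python3 -c "
from h import *
d,W,h=held('w11');stone(d,W,h)
def fit(n,t,off):
    d=load(n);W=world(d);hsv=cv2.cvtColor(d['pixels'],cv2.COLOR_RGB2HSV);a=.074
    L=(W-t)[...,:2]@np.array([[np.cos(a),-np.sin(a)],[np.sin(a),np.cos(a)]]);hh=W[...,2]-t[2]-off
    m=(abs(hh-40)<8)&(np.hypot(L[...,0]-60,L[...,1])<24)&(hsv[...,1]<110);P=np.c_[L[m]-[60,0],np.ones(m.sum())]
    k=np.linalg.lstsq(P,hh[m],rcond=None)[0]
    r=((hsv[...,0]<6)|(hsv[...,0]>174))&(hsv[...,1]>190)&(hh>30)&(hh<60);q=np.c_[L[r],hh[r]];q=q[(q[:,2]>np.median(q[:,2])-2)&(abs(q[:,0]-15)<40)];kk=np.polyfit(q[:,0],q[:,2],1)
    print(n,np.degrees(k[:2]).round(2),k[2].round(1),'handle',np.degrees(kk[0]).round(2),np.polyval(kk,0).round(1))
fit('w8',np.array([441.7,304.6,47.9]),-77.9);fit('w9',np.array([440.9,304.5,205.]),0);fit('w10',np.array([470.2,-4.8,205.4]),0);fit('w11',sense()['tool_pos'],0)
"
```

```text
lens tool-frame centre [55.3  0.3] 27.5 median [59.8 -0.1 39.7] slope deg [-1.66 -0.07] 6824 h@60 39.7
handle dir [ 1.     0.001 -0.007] [-6.   0.  44.7] 3191
16.2 [532.3  -6.8 123. ] [-3.141e+00  1.000e-03  7.400e-02] 0.15053295697601426 [-0.   0.2 -1.4]
jaws 8623 ((592.1207275390625, -2.5505409240722656), (72.36918640136719, 81.2328109741211), 89.0380859375) 117.13153998373136
w8 [ 0.05 -0.12] 40.7 handle -4.19 45.7
w9 [ 0.03 -0.02] 40.8 handle -0.37 45.2
w10 [-0.06 -0.05] 40.5 handle -0.35 44.9
w11 [-0.11  0.05] 40.3 handle -0.38 44.8
```

>>> send_rows(plan=[{"dx":0,"dy":0,"dz":-0.012,"rx":0,"ry":0,"rz":0},{"dx":0,"dy":0,"dz":-0.023,"rx":0,"ry":0,"rz":0},{"dx":0,"dy":0,"dz":-0.023,"rx":0,"ry":0,"rz":0},{"dx":0,"dy":0,"dz":-0.023,"rx":0,"ry":0,"rz":0},{"dx":0,"dy":0,"dz":-0.023,"rx":0,"ry":0,"rz":0},{"dx":0,"dy":0,"dz":-0.023,"rx":0,"ry":0,"rz":0},{"dx":0,"dy":0,"dz":-0.023,"rx":0,"ry":0,"rz":0},{"dx":0,"dy":0,"dz":-0.023,"rx":0,"ry":0,"rz":0}])

```text
time: 17.0
tool_pos: [532.4, -7.3, 119.1]
tcp_rot: [3.141, -0.0, 0.074]
ft_force: [-0.4, -0.8, -1.2]
width: 0.153
grasp_force: 35.0
```

```bash
python3 -c "
from h import *
held('w12');s=sense();a=s['tcp_rot'][2];t=s['tool_pos']
print('lens', t[0]+60*np.cos(a)+.2*np.sin(a),t[1]+60*np.sin(a)-.2*np.cos(a),'underside',t[2]+29.9,'qvel',abs(s['qvel']).max())
"
```

```text
lens tool-frame centre [55.3  0.1] 27.5 median [59.8 -0.3 40. ] slope deg [-1.74  0.07] 6896 h@60 39.9
handle dir [ 1.     0.    -0.005] [-5.8 -0.2 44.8] 3185
17.05 [532.4  -7.4 119.1] [3.141 0.    0.074] 0.15588961652798736 [ 0.1  0.3 -1.6]
lens 592.26111882359 -3.1430446073922873 underside 148.97470800558438 qvel 0.002155025823615061
```

>>> send_rows(plan=[{"dx":0,"dy":0,"dz":-0.004,"rx":0,"ry":0,"rz":0},{"dx":0,"dy":0,"dz":-0.004,"rx":0,"ry":0,"rz":0},{"dx":0,"dy":0,"dz":-0.004,"rx":0,"ry":0,"rz":0},{"dx":0,"dy":0,"dz":-0.004,"rx":0,"ry":0,"rz":0},{"dx":0,"dy":0,"dz":-0.004,"rx":0,"ry":0,"rz":0},{"dx":0,"dy":0,"dz":-0.004,"rx":0,"ry":0,"rz":0}])

```text
time: 17.65
tool_pos: [532.4, -7.3, 118.3]
tcp_rot: [3.142, -0.0, 0.074]
ft_force: [-0.8, 0.5, -0.9]
width: 0.155
grasp_force: 35.0
```

```bash
python3 -c "
from h import *
s=sense();print(s['time'],s['tool_pos'],s['grasp_force'],close_job())"
```

```text
the job is handed in; nothing more can be done
17.65 [532.41346912  -7.33812925 118.26972058] 34.99758839607239 None
```

Job handed in at 17.65 s: the knob was pressed to its stop, sprang back and was turned to within about 1° of the yellow mark; the small red lens is held level, centred over the blue stone and about 12 mm above it by my measurements.

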